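# Draw the dark strip out from under the pile

### The job

The dark wooden strip we need is lying under a small pile (a plywood panel with a sanding block on it) that is set against two bench dogs. Draw the strip out lengthwise between the dogs, by the end that sticks out, until all of it is past the dogs, and leave it lying flat on the bench on that side. Do not lift, topple or take apart the pile: the panel must end up flat on the bench where it stood, behind the dogs, with the sanding block still on it.

Things in the scene. Friction and masses are not known exactly. Their poses are not given: they have to be found in the camera images.
- strip: Straight dark-brown wooden strip, 24 x 200 x 12 mm (x, y, z), 0.036 kg, lying flat on the bench. Origin: centre of its underside. Its y axis runs along its length; the +y end sticks out free between and past the dogs by about 85 to 95 mm, the -y end lies under the panel and alone carries it at the start.
- panel: Plywood panel 150 x 100 x 18 mm (x, y, z), about 0.18 kg, lying level on the strip (underside 12 mm above the bench), its long +y edge 1 to 3 mm from the dogs, which hold it back while the strip is drawn; when the strip has left, it drops 12 mm on to the bench. Origin: centre of its underside.
- sanding_block: Wooden sanding block with cork sole, 62 x 100 x 30 mm (x, y, z), about 0.11 kg, lying loose on the middle of the panel with its length along the panel's length. Origin: centre of its underside (1 mm below the panel's top face).
- bench_dogs: Two upright wooden bench dogs fixed to the bench: round posts 19 mm thick, heads 25 mm thick, 54 mm tall, axes 100 mm apart along x. Origin: on the bench, midway between them. +y points to the free side, to which the strip sticks out and is drawn; the pile stands on the -y side. About 0.3 m of bench on the +y side is free.

How it is judged:
By the outcome, as a careful person would: the job done as asked, in the order asked, and still so for the second after the job is handed in, with the robot touching nothing.
It also fails if it takes over 38 s, if anything falls off the work surface, if the arm or the gripper's body presses on something with over 40 N, if the wrist force passes 120 N, or if a joint passes its speed limit or range.

### The arm

A 6-joint arm with a two-finger parallel gripper is mounted at the origin on the work surface; the furniture and walls round the work are solid. World frame = base frame: x ahead of the robot, y to its left, z up, the work surface at z = 0. Lengths are in m, angles in rad, forces in N, time in s.
With the tool pointing down it reaches from about 0.325 to 1 m from the base axis. Payload 5.1 kg.
Tool frame: the origin (TCP) lies at the very end of the fingers, on their centre line; the grasp point (between the pads) lies 19 mm behind it; z points along the fingers, x is the direction in which the jaws open and shut, and the axes are right-handed (so a half turn about z gives the same grasp; the last joint's range is limited). The gripper opens to 85 mm and grips with 20 to 120 N. Pads are 22 mm wide; open, the fingers measure 114 mm over their backs; the gripper's body (76 mm by 85 mm) begins 54 mm behind the grasp point. The pads swing forward as they close: fully open they stand 13 mm farther back than shut.
Start: joints at [1.265, 0.124, 1.65, -0, 1.367, -0.083], TCP at [0.144, 0.634, 0.196] pointing down, gripper open.
Joint ranges: [-2.61, 2.61], [-1.02, 2.33], [0.03, 2.71], [-1.35, 4.49], [0.32, 2.68], [-2.91, 2.91]. Speed limits (rad/s): [2.57, 2.57, 3.14, 3.14, 3.14, 3.14].

### API

Orientations are given as a rotation vector (axis times angle).
In Python, from cell import get_state, read_camera, get_calibration, finish_job, spot_in, place_of gives the robot as it stands.
- The arm moves only by the shell command python3 -m creep 'ROWS' [OPENING] [FORCE]. ROWS is JSON, one flat list of numbers, 6 for each row, row after row: the shift along the tool's x, y, z in m, then the turn, a rotation vector about the tool's x, y, z in degrees. In form: [x, y, z, ax, ay, az, x, y, z, ax, ay, az, ...]. A call has 1 to 12 rows; each row is the pose to reach, as a shift and turn from the pose measured when the call began, along the tool's axes at that moment; what a row does not reach only later rows make up. A row lasts 1/12 s, in which the tool goes at most 41.7 mm and 7.16 degrees, less where a joint would pass 70% of its speed; a pose out of reach is approached as far as the arm can. A call with a gripper value outside its range is refused whole. OPENING is the opening in per cent of the stroke, from 0 (shut) to 100 (fully open), set as the call begins (- or left out, the last holds). The fingers move at their own pace and stop on an object; FORCE is the grip in N (left out, the last holds). Time passes only in rows, so rows that repeat a pose let the fingers close. It gives the time, the measured TCP pose, the force and the opening at its end, in the units of the state.
- get_state(): the state, without advancing time (a new reading comes with each control period).
- read_camera(name): name is "side" or "top"; returns the picture (384x512x3 uint8, red, green, blue); there is no depth.
- get_calibration(name): a dict with "fx", "fy", "cx", "cy" (pixels), "pose" (4x4, takes a point from camera to world coordinates). Camera axes: x right, y up, looking along -z (the intrinsics and any distortion apply to the point x, -y, -z); pixel columns grow to the right and rows downward; lengths in m; the calibration is good to about 2 mm. A picture is of the moment at which its call begins. get_calibration takes no time and is no camera call.
- finish_job(): hands the job in, once; it reports no verdict.
Trained networks look in the newest picture that a camera, given by its name, has taken for a name from the list of things; names that differ only in an ending like _2 or _b are one class to them, and where a whole thing is asked for, a point or a joint stands for the part that bears it (a point fixed in the world has none). Each returns a list of dicts, best first, with "score" (0 to 1); they miss things now and then, are a little off and sometimes report something else, mostly with a low value. They report only what shows in the picture. A call takes as long as a camera call.
- spot_in(thing, camera): "box" ([centre column, centre row, width, height] in pixels, round what is visible of it).
- place_of(thing, camera): "at" ([column, row] in pixels: a listed point, or the origin of a listed thing).
The state is a dict: "t": time; "joints": joint angles; "joint_vel": joint speeds; "effort": joint torques, N m; "ee_pos": TCP position; "ee_rot": TCP orientation; "wrist_force": force on the tool from outside, world axes, zero at the start; "torque": the same for the moment, N m; "grip_width": opening from 0.0 (shut) to 1.0 (fully open).
Only numpy, scipy, OpenCV 4.12 (cv2) and the standard library are available. Lean on these libraries where they do the work, as an engineer would, in place of code of your own. Each camera call takes 0.05 s, during which the arm holds its last target. There are 200 camera calls.

## Working session

There is one attempt and no reset: what is moved stays moved. The work goes in short steps, Python scripts to look and compute and a shell command to move; the robot and the scene stay as the last step left them, time stands still between calls to the robot, and variables do not carry over. Pictures are saved under pics/ and viewed, about 8 in all and at most 12, crops included, and the job is handed in when it is done.

```bash
mkdir -p pics; ls
cat > h.py <<'E'
import numpy as np, cv2
from cell import *
def ray(cam,uv):
    c=get_calibration(cam);P=np.array(c["pose"])
    d=P[:3,:3]@np.array([(uv[0]-c["cx"])/c["fx"],-(uv[1]-c["cy"])/c["fy"],-1.]);return P[:3,3],d
def at_z(cam,uv,z):
    o,d=ray(cam,uv);return o+d*(z-o[2])/d[2]
def proj(cam,p):
    c=get_calibration(cam);P=np.array(c["pose"]);q=P[:3,:3].T@(np.array(p)-P[:3,3])
    return [c["cx"]+c["fx"]*q[0]/-q[2],c["cy"]-c["fy"]*q[1]/-q[2]]
def snap(cam,name):
    im=read_camera(cam);cv2.imwrite("pics/"+name,cv2.cvtColor(im,cv2.COLOR_RGB2BGR));return im
E
python3 - <<'E'
from h import *
np.set_printoptions(precision=4,suppress=True)
for c in("top","side"):
    print(c,get_calibration(c)); snap(c,c+"1.png")
    for t in("strip","panel","sanding_block","bench_dogs"): print(t,spot_in(t,c)[:2],place_of(t,c)[:2])
print(get_state())
E
```

```text
pics
top {'fx': 371.46045873324766, 'fy': 371.46045873324766, 'cx': 251.73196200308197, 'cy': 195.4348271136657, 'pose': array([[-0.0069,  0.9957, -0.0928,  0.4932],
       [-0.9995, -0.0041,  0.0301,  0.0181],
       [ 0.0296,  0.093 ,  0.9952,  0.903 ],
       [ 0.    ,  0.    ,  0.    ,  1.    ]])}
strip [{'box': [208.3, 189.1, 42.7, 11.8], 'score': 0.58}] [{'at': [231.1, 186.1], 'score': 0.74}]
panel [{'box': [254.2, 184.9, 50.9, 66.0], 'score': 0.58}] [{'at': [251.4, 184.0], 'score': 0.77}]
sanding_block [{'box': [253.3, 187.6, 46.6, 26.6], 'score': 0.67}] [{'at': [249.7, 189.6], 'score': 0.93}]
bench_dogs [{'box': [225.8, 188.4, 16.7, 55.9], 'score': 0.66}] []
side {'fx': 465.0948131047102, 'fy': 465.0948131047102, 'cx': 260.99918045205544, 'cy': 197.72156600520898, 'pose': array([[ 0.9983, -0.0197,  0.0543,  0.6107],
       [ 0.0575,  0.4313, -0.9004, -0.75  ],
       [-0.0056,  0.902 ,  0.4317,  0.4383],
       [ 0.    ,  0.    ,  0.    ,  1.    ]])}
strip [{'box': [278.2, 223.9, 16.0, 55.3], 'score': 0.56}] []
panel [{'box': [282.6, 230.8, 86.0, 42.7], 'score': 0.9}] [{'at': [280.4, 229.5], 'score': 0.71}]
sanding_block [{'box': [276.9, 220.3, 36.1, 39.2], 'score': 0.95}] [{'at': [278.2, 226.4], 'score': 0.88}]
bench_dogs [{'box': [280.6, 224.4, 9.4, 54.8], 'score': 0.24}] []
{'t': 0.9, 'joints': array([ 1.2654,  0.1238,  1.6503,  0.    ,  1.3675, -0.0826]), 'joint_vel': array([-0.0006,  0.0008,  0.0008,  0.0002, -0.0014, -0.0028]), 'effort': array([ -0.001 , -42.3606, -36.5754,  -0.0001,   0.0007,  -0.    ]), 'ee_pos': array([0.1436, 0.6339, 0.1955]), 'ee_rot': array([-2.4546, -1.9607,  0.    ]), 'wrist_force': array([-0.3213, -0.3187,  0.2661]), 'torque': array([-0.0174, -0.04  , -0.0503]), 'grip_width': 1.002379982610469}
```

View pics/top1.png

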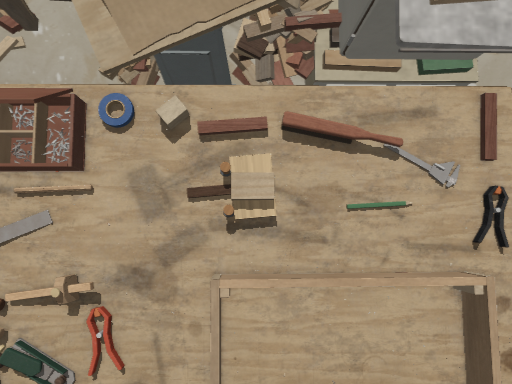

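View pics/side1.png

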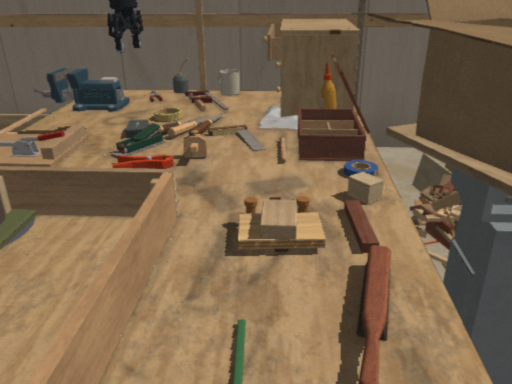

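The top view shows the pile at about (253,188), dogs at (226,167) and (228,211), and the strip's free end on the left at about (188,193). The side view shows the pile at (280,230). The strip points roughly along world +y. Next I'll segment the strip and the dog heads.

Run:
```python
from h import *
np.set_printoptions(precision=4,suppress=True)
im=cv2.imread("pics/top1.png");cr=im[150:235,170:300]
cv2.imwrite("pics/top1c.png",cv2.resize(cr,None,fx=6,fy=6,interpolation=cv2.INTER_CUBIC))
g=cv2.cvtColor(im,cv2.COLOR_BGR2GRAY)
m=np.zeros_like(g);m[175:205,180:222]=(g[175:205,180:222]<75)*255
n,l,s,c=cv2.connectedComponentsWithStats(m);k=1+s[1:,4].argmax();print(s[k])
ys,xs=np.nonzero(l==k);r=cv2.minAreaRect(np.c_[xs,ys].astype(np.float32));print(r)
for p in cv2.boxPoints(r): print(p,at_z("top",p,.012))
for x in range(186,222,4): print(x,g[180:204,x])
print("dogs",at_z("top",(226,167),.054),at_z("top",(228.5,210.5),.054))
print("strip org",at_z("top",(231.1,186.1),0),"panel",at_z("top",(251.4,184),.012),"block",at_z("top",(249.7,189.6),.029),"panel side",at_z("side",(280.4,229.5),.012))
```

```text
[188 185  34  15 356]
((204.6036376953125, 191.93292236328125), (11.484880447387695, 34.12334442138672), 83.6598129272461)
[187.0122 188.1097] [0.5946 0.1466 0.012 ]
[220.9268 184.3415] [0.6035 0.0653 0.012 ]
[222.1951 195.7561] [0.5758 0.0622 0.012 ]
[188.2805 199.5244] [0.5671 0.1433 0.012 ]
186 [121 120 123 134 141 135 138 136 121 113 112 119 115 109 127 134 141 142
 142 145 143 145 148 154]
190 [132 134 132 126 129 141 138 122  63  60  63  63  64  65  65  64  56  48
  74  76  79  88 156 158]
194 [133 136 147 144 140 144 147 111  62  61  62  59  65  66  64  61  59  46
  75  75  78  88 145 155]
198 [135 138 150 140 146 150 143  64  62  66  65  65  66  66  63  61  57  54
  80  82  83  90 155 156]
202 [137 138 137 146 145 146 119  66  61  67  64  66  66  65  65  59  44  76
  82  83  92 157 156 156]
206 [139 139 139 143 139 133  92  68  66  64  66  69  66  64  62  57  43  79
  82  81  88 155 151 154]
210 [139 137 140 143 141 133  70  67  67  65  66  65  63  65  62  53  65  79
  80  79  89 156 147 143]
214 [139 135 138 141 146 110  66  60  60  64  67  67  65  61  55  40  81  80
  79  85 140 148 144 143]
218 [139 147 142 137 137  89  67  64  61  65  65  61  62  59  63  52  79  79
  77  83 148 145 140 134]
dogs [0.6385 0.0514 0.054 ] [0.538  0.0458 0.054 ]
strip org [0.6005 0.0411 0.    ] panel [ 0.604  -0.0082  0.012 ] block [ 0.5886 -0.0036  0.029 ] panel side [0.601  0.0042 0.012 ]
```

View pics/top1c.png

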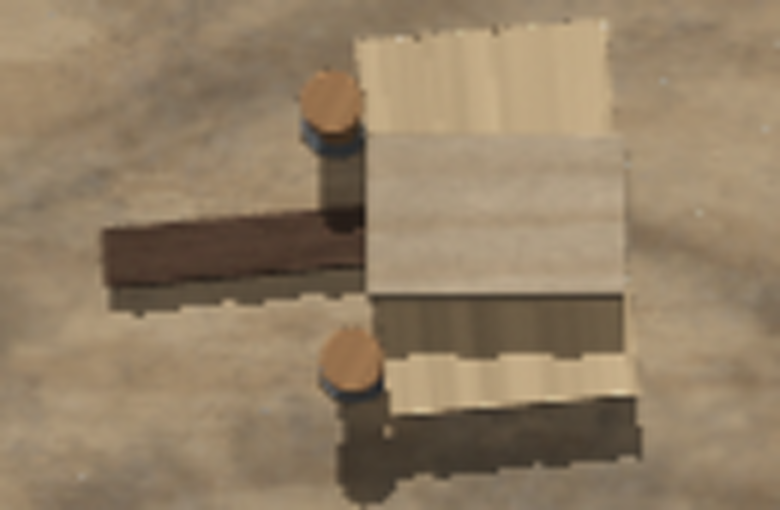

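The crop shows both dog heads, the panel and the free strip, which is tilted a few degrees to world y. The dogs measure 100.6 mm apart, as they should. Next I'll work out the grasp pose and the first move.

```bash
cat >> h.py <<'E'
from scipy.spatial.transform import Rotation as R
def to(p,yaw):
    s=get_state();Q=R.from_rotvec(s["ee_rot"])
    T=R.from_matrix(np.array([[np.cos(yaw),np.sin(yaw),0],[np.sin(yaw),-np.cos(yaw),0],[0,0,-1.]]))
    print("shift",Q.inv().apply(np.array(p)-s["ee_pos"]).round(4),"turn",np.degrees((Q.inv()*T).as_rotvec()).round(2),"t",s["t"],"F",s["wrist_force"].round(1),"w",round(s["grip_width"],3),"pos",s["ee_pos"].round(4))
E
python3 - <<'E'
from h import *
a=at_z("top",(190,192.4),.012);b=at_z("top",(218,189.6),.012);e=at_z("top",(187.2,192.6),.012)
d=a-b;d/=np.linalg.norm(d);print(a,b,e,d)
g=e-d*.024;g[2]=.12;print("grasp",g,"yaw",np.arctan2(-d[0],d[1]))
to(g,np.arctan2(-d[0],d[1]))
E
```

```text
[0.58421418 0.13936681 0.012     ] [0.59072663 0.07232505 0.012     ] [0.58375797 0.14605113 0.012     ] [-0.09668514  0.99531502  0.        ]
grasp [0.58607841 0.12216357 0.12      ] yaw 0.09683641078561454
shift [-0.4014  0.5446  0.0755] turn [-0.   -0.   71.69] t 0.9 F [-0.3 -0.3  0.3] w 1.002 pos [0.1436 0.6339 0.1955]
```

```bash
python3 -m creep '[-0.02,0.027,0,0,0,3.5,-0.04,0.054,0,0,0,7,-0.06,0.082,0,0,0,11,-0.08,0.109,0,0,0,15,-0.1,0.136,0,0,0,18,-0.12,0.163,0,0,0,22,-0.14,0.19,0,0,0,25,-0.16,0.217,0,0,0,29,-0.18,0.244,0,0,0,32,-0.2,0.27,0,0,0,36,-0.22,0.298,0,0,0,39,-0.24,0.325,0,0,0,43]' 45 40
python3 -c "
from h import *
to([.5861,.1222,.12],.0968)"
```

```text
t: 1.9
ee_pos: [0.4085, 0.3267, 0.1959]
ee_rot: [-3.003, -0.92, -0.001]
wrist_force: [0.8, -0.7, -0.1]
grip_width: 0.445
shift [0.0325 0.2689 0.0759] turn [-1.000e-02 -5.000e-02  2.853e+01] t 1.9 F [ 0.8 -0.7 -0.1] w 0.445 pos [0.4085 0.3267 0.1959]
```

```bash
python3 -m creep '[0.004,0.03,0,0,0,3.5,0.008,0.06,0,0,0,7,0.012,0.09,0,0,0,11,0.016,0.125,0.01,0,0,15,0.02,0.16,0.03,0,0,18,0.023,0.19,0.05,0,0,22,0.027,0.22,0.065,0,0,25,0.03,0.25,0.076,0,0,28.5,0.0325,0.269,0.076,0,0,28.5,0.0325,0.269,0.076,0,0,28.5,0.0325,0.269,0.076,0,0,28.5]'
python3 - <<'E'
from h import *
to([.5861,.1222,.03],.0968)
im=snap("top","top2.png");sm=snap("side","side2.png")
a=cv2.resize(cv2.imread("pics/top2.png")[130:250,150:290],None,fx=3.3,fy=3.3)
b=cv2.resize(cv2.imread("pics/side2.png")[130:250,210:350],None,fx=3.3,fy=3.3)[:a.shape[0],:338]
cv2.imwrite("pics/c2.png",np.hstack([a,b]))
E
```

```text
t: 2.82
ee_pos: [0.5865, 0.1215, 0.1197]
ee_rot: [-3.137, -0.15, -0.0]
wrist_force: [0.3, -0.2, -0.3]
grip_width: 0.449
shift [-0.0003 -0.0007  0.0897] turn [-0.04 -0.01 -0.07] t 2.8167 F [ 0.3 -0.2 -0.3] w 0.449 pos [0.5865 0.1215 0.1197]
```

View pics/c2.png

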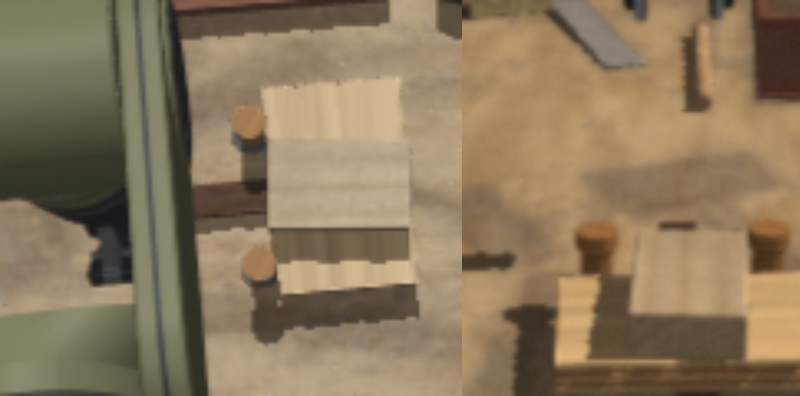

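The arm hides most of the strip from the top. In the side view (right half) the strip's far end shows at side px of about (275.5,198), and the fingers straddle the same column. I'll cross-check the strip's x from the side view.

Run:
```python
from h import *
im=cv2.imread("pics/side2.png");g=cv2.cvtColor(im,cv2.COLOR_BGR2GRAY)
print(g[194:202,262:290])
for uv in((270,198),(280.5,198)): print(at_z("side",uv,.012))
for x in(.5741,.5981): print(proj("side",(x-.0025,.146,.012)),proj("side",(x,.1215,.125)))
```

```text
[[120 118 118 117 113 119 117 119 121 123 125 124 123 123 125 126 127 129
  128 126 123 122 125 126 134 133 133 132]
 [126 125 122 120 122 123 124 128 129 132 131 127 126 127 126 128 125 128
  131 127 122 123 123 126 131 130 133 133]
 [134 130 130 129 130 130 133 134 135 132 130 127 126 123 125 121 121 122
  125 125 124 124 124 122 123 125 127 132]
 [137 135 137 137 138 138 139 120  97  88  87  85  86  88  85  82  81  84
   96 115 124 122 121 119 117 118 123 128]
 [145 142 142 140 140 141 138 111  71  64  65  65  63  64  62  61  60  65
   86 116 131 131 128 124 121 121 123 127]
 [153 153 150 156 153 151 146 124  99  99 100 102 102  99  95  89  88  87
  106 127 138 139 137 135 132 129 127 130]
 [150 147 154 155 155 154 150 144 140 140 141 143 143 141 136 132 133 133
  139 146 148 151 152 150 149 147 147 145]
 [144 140 153 152 152 150 148 148 152 152 152 152 150 148 144 142 144 146
  148 150 152 152 153 155 154 154 150 148]]
[0.57629439 0.13856835 0.012     ]
[0.59851943 0.13958592 0.012     ]
[np.float64(267.94180991017475), np.float64(196.4532654532101)] [np.float64(268.7037446994511), np.float64(150.29036643809079)]
[np.float64(279.18917558092306), np.float64(196.67379600830398)] [np.float64(280.81934025382196), np.float64(150.462581906314)]
```

```bash
python3 -m creep '[0,-0.0007,0.03,0,0,0,0,-0.0007,0.06,0,0,0,0,-0.0007,0.08,0,0,0,0,-0.0007,0.09,0,0,0,0,-0.0007,0.09,0,0,0]'
```

```text
t: 3.33
ee_pos: [0.5833, 0.1243, 0.0277]
ee_rot: [-3.137, -0.156, 0.006]
wrist_force: [-0.8, -0.6, -1.3]
grip_width: 0.451
```

```bash
python3 -c "
from h import *
to([.587,.1222,.003],.0968)"
```

```text
shift [0.0035 0.0024 0.0247] turn [-0.04  0.22  0.14] t 3.3333 F [-0.8 -0.6 -1.3] w 0.451 pos [0.5833 0.1243 0.0277]
```

```bash
python3 -m creep '[0.0035,0.0024,0,0,0,0,0.0035,0.0024,0.002,0,0,0,0.0035,0.0024,0.002,0,0,0]'
python3 - <<'E'
from h import *
to([.587,.1222,.003],.0968)
snap("side","side3.png");im=snap("top","top3.png")
b=cv2.resize(cv2.imread("pics/side3.png")[150:250,220:340],None,fx=5,fy=5)
cv2.imwrite("pics/c3.png",b)
E
```

```text
t: 3.58
ee_pos: [0.5884, 0.1225, 0.0274]
ee_rot: [-3.137, -0.156, 0.002]
wrist_force: [-0.3, -0.4, 0.2]
grip_width: 0.448
shift [-0.0014  0.0002  0.0244] turn [-0.05  0.06  0.15] t 3.5833 F [-0.3 -0.4  0.2] w 0.448 pos [0.5884 0.1225 0.0274]
```

View pics/c3.png

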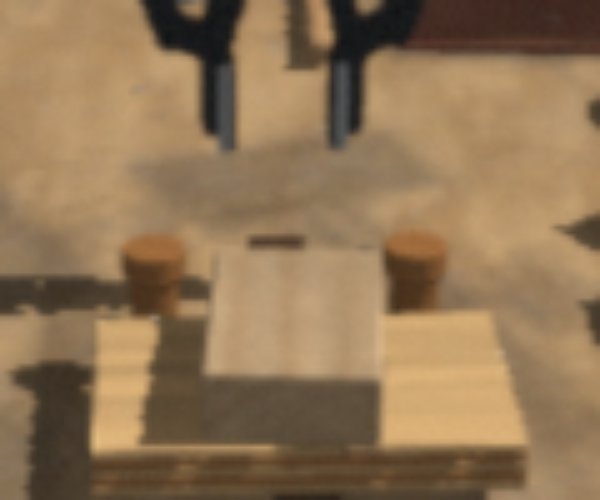

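Finger tips show at side px of about (266.5,180) and (287,180), and the strip end at (275.2,198). I'll compare these with where the model predicts them.

Run:
```python
from h import *
for z in(.02,.0274,.035,.045,.055): print(z,proj("side",(.5884,.1225,z)))
print(proj("side",(.5838,.146,.012)),proj("side",(.5838+.0026,.140,.012)))
```

```text
0.02 [np.float64(275.5176624054134), np.float64(197.9827322403185)]
0.0274 [np.float64(275.5456491555255), np.float64(194.76380295923153)]
0.035 [np.float64(275.57458600658714), np.float64(191.4355966897829)]
0.045 [np.float64(275.6129632337946), np.float64(187.02159435331984)]
0.055 [np.float64(275.6516884237268), np.float64(182.5675706710714)]
[np.float64(273.6555304085648), np.float64(196.56529612688496)] [np.float64(274.7876042874326), np.float64(197.80276643621923)]
```

The finger tips sit about 15 px higher in the side picture than the TCP predicts, so I'll check the top view.

Run:
```python
from h import *
cv2.imwrite("pics/c4.png",cv2.resize(cv2.imread("pics/top3.png")[120:260,120:290],None,fx=4,fy=4))
for z in(.0274,.04,.1): print(z,proj("top",(.5884,.1225,z)))
print(at_z("side",(276,185),0),at_z("side",(276.7,180),.035))
s=cv2.imread("pics/side1.png")
# start pose check: fingers at z=.2
st=proj("side",(.1436,.6339,.1955));print(st)
```

```text
0.0274 [np.float64(196.30487235272048), np.float64(189.94905221331854)]
0.04 [np.float64(195.66115309771442), np.float64(189.36608229149138)]
0.1 [np.float64(192.32064868243998), np.float64(186.3408293062945)]
[0.58640539 0.23375574 0.        ] [0.58911237 0.18204638 0.035     ]
[np.float64(130.73174536566776), np.float64(66.89970887934797)]
```

View pics/c4.png

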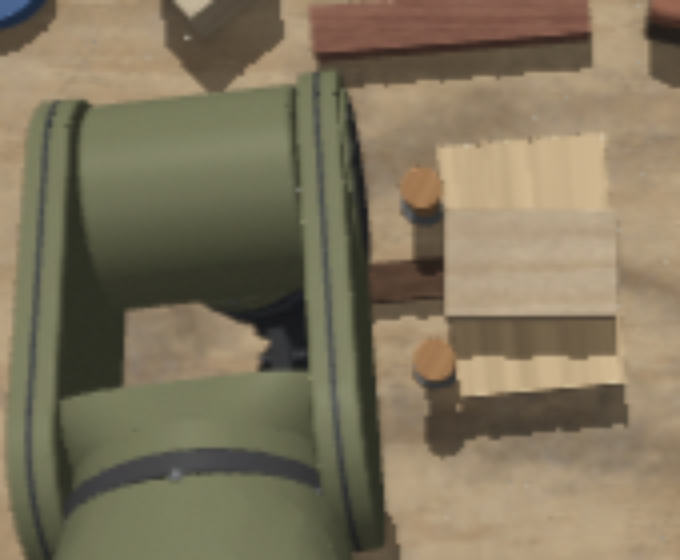

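From the top the gripper's y looks right (seen at column 191, predicted 192). That leaves the finger height in doubt. I'll go down gently, watch the force and look again.

```bash
python3 -m creep '[-0.001,0,0.008,0,0,0,-0.001,0,0.016,0,0,0,-0.001,0,0.02,0,0,0,-0.001,0,0.023,0,0,0,-0.001,0,0.023,0,0,0,-0.001,0,0.023,0,0,0]'
python3 - <<'E'
from h import *
to([.587,.1222,.003],.0968)
snap("side","side5.png")
cv2.imwrite("pics/c5.png",cv2.resize(cv2.imread("pics/side5.png")[150:250,220:340],None,fx=5,fy=5))
print("dog",proj("side",(.538,.0458,.054)),proj("side",(.6385,.0514,.054)))
E
```

```text
t: 4.18
ee_pos: [0.5867, 0.1222, 0.0036]
ee_rot: [-3.137, -0.156, 0.004]
wrist_force: [0.3, -0.4, -0.3]
grip_width: 0.451
shift [0.0003 0.     0.0006] turn [-0.05  0.14  0.14] t 4.1833 F [ 0.3 -0.4 -0.3] w 0.451 pos [0.5867 0.1222 0.0036]
dog [np.float64(248.02865920603796), np.float64(198.74994704448312)] [np.float64(300.86297501158714), np.float64(198.52391558919453)]
```

View pics/c5.png

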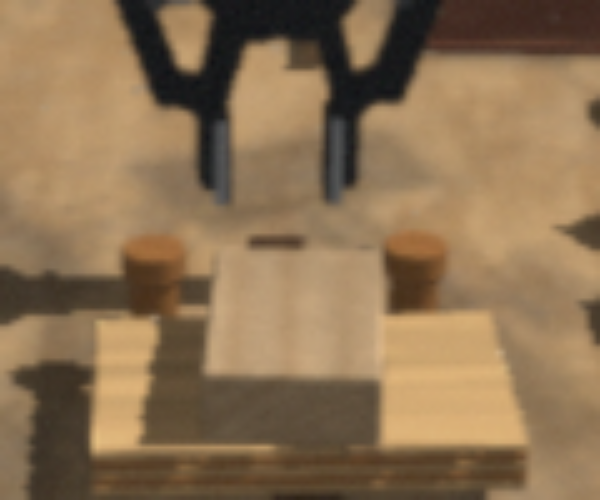

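The tips still show about 15 px, or 34 mm, above where the TCP should be, with no contact force. The pad spacing (19.4 px) says they are not farther away, so they really are higher. I'll go on down in small steps, watching the force.

```bash
python3 -m creep '[0,0,0.003,0,0,0,0,0,0.005,0,0,0,0,0,0.005,0,0,0]'
```

```text
t: 4.48
ee_pos: [0.5868, 0.1222, -0.0014]
ee_rot: [-3.137, -0.156, 0.004]
wrist_force: [-0.9, 0.4, -0.1]
grip_width: 0.447
```

```bash
python3 -m creep '[0,0,0.003,0,0,0,0,0,0.004,0,0,0,0,0,0.004,0,0,0]'
```

```text
t: 4.73
ee_pos: [0.5864, 0.1222, -0.0059]
ee_rot: [-3.137, -0.156, 0.005]
wrist_force: [1.0, -0.5, 0.6]
grip_width: 0.449
```

```bash
python3 -m creep '[0,0,0.002,0,0,0,0,0,0.003,0,0,0,0,0,0.003,0,0,0]'
```

```text
t: 4.98
ee_pos: [0.5861, 0.1222, -0.0093]
ee_rot: [-3.137, -0.156, 0.006]
wrist_force: [-0.0, 0.3, 0.2]
grip_width: 0.452
```

```bash
python3 -m creep '[0,0,0.002,0,0,0,0,0,0.003,0,0,0,0,0,0.003,0,0,0]'
python3 - <<'E'
from h import *
snap("side","side6.png")
cv2.imwrite("pics/c6.png",cv2.resize(cv2.imread("pics/side6.png")[170:220,240:310],None,fx=8,fy=8,interpolation=cv2.INTER_CUBIC))
E
```

```text
t: 5.23
ee_pos: [0.5858, 0.1221, -0.0127]
ee_rot: [-3.137, -0.156, 0.007]
wrist_force: [0.3, 0.4, -0.1]
grip_width: 0.452
```

View pics/c6.png

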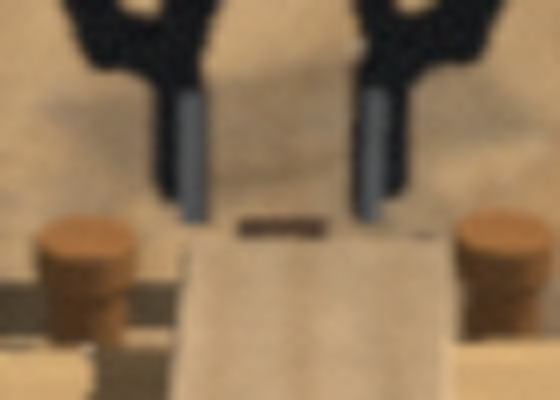

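The tips are now at side row 197.5, still about 20 mm above the bench, with no force. They are centred on the strip: 280 against 282 in the crop. So the reported TCP lies about 33 mm beyond the real tips. I'll carry on down.

```bash
python3 -m creep '[0.0005,0,0.004,0,0,0,0.001,0,0.008,0,0,0,0.001,0,0.01,0,0,0,0.001,0,0.01,0,0,0,0.001,0,0.01,0,0,0]'
python3 - <<'E'
from h import *
print(get_state()["wrist_force"])
snap("side","side7.png")
cv2.imwrite("pics/c7.png",cv2.resize(cv2.imread("pics/side7.png")[170:220,240:310],None,fx=8,fy=8,interpolation=cv2.INTER_CUBIC))
E
```

```text
t: 5.7
ee_pos: [0.5865, 0.1222, -0.023]
ee_rot: [-3.137, -0.156, 0.008]
wrist_force: [0.3, -0.0, -0.4]
grip_width: 0.453
[ 0.25304202 -0.01093433 -0.38917598]
```

View pics/c7.png

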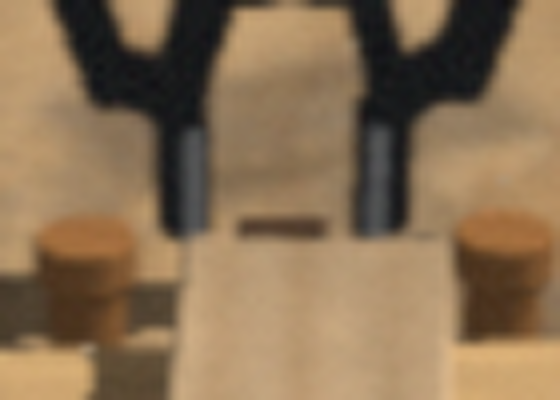

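The tips have passed behind the sanding block's edge and there is still no force. Pad motion matches 10 mm. I'll continue in small steps to light contact.

```bash
python3 -m creep '[0.0003,0,0.003,0,0,0,0.0005,0,0.005,0,0,0,0.0005,0,0.005,0,0,0]'
```

```text
t: 6.0
ee_pos: [0.5869, 0.1222, -0.0283]
ee_rot: [-3.137, -0.156, 0.008]
wrist_force: [-0.8, -0.1, 0.5]
grip_width: 0.448
```

```bash
python3 -m creep '[0.0003,0,0.0015,0,0,0,0.0003,0,0.003,0,0,0,0.0003,0,0.003,0,0,0]'
```

```text
t: 6.25
ee_pos: [0.5868, 0.1222, -0.0317]
ee_rot: [-3.137, -0.156, 0.01]
wrist_force: [-0.1, -0.6, 0.1]
grip_width: 0.448
```

```bash
python3 -m creep '[0.0003,0,0.001,0,0,0,0.0003,0,0.002,0,0,0,0.0003,0,0.002,0,0,0]'
```

```text
t: 6.5
ee_pos: [0.587, 0.1222, -0.034]
ee_rot: [-3.137, -0.156, 0.01]
wrist_force: [0.2, -0.1, -0.4]
grip_width: 0.451
```

```bash
python3 -m creep '[0.0003,0,0.001,0,0,0,0.0003,0,0.002,0,0,0,0.0003,0,0.002,0,0,0]'
```

```text
t: 6.75
ee_pos: [0.587, 0.1222, -0.0362]
ee_rot: [-3.137, -0.156, 0.011]
wrist_force: [-1.3, -1.4, -0.8]
grip_width: 0.447
```

```bash
python3 -m creep '[0,0,0,0,0,0,0,0,0,0,0,0,0,0,0,0,0,0]' 33 40; python3 -m creep '[0,0,0,0,0,0,0,0,0,0,0,0,0,0,0,0,0,0]' 22 40
```

```text
t: 7.0
ee_pos: [0.5874, 0.1223, -0.036]
ee_rot: [-3.137, -0.156, 0.01]
wrist_force: [1.6, -0.4, 1.3]
grip_width: 0.329
t: 7.25
ee_pos: [0.5876, 0.1223, -0.0356]
ee_rot: [-3.137, -0.155, 0.009]
wrist_force: [-1.1, 0.5, 3.5]
grip_width: 0.266
```

```bash
python3 -m creep '[0,0,0,0,0,0,0,0,0,0,0,0,0,0,0,0,0,0,0,0,0,0,0,0]' 0 50
```

```text
t: 7.58
ee_pos: [0.5876, 0.1223, -0.0355]
ee_rot: [-3.137, -0.155, 0.009]
wrist_force: [-0.9, 0.1, 3.4]
grip_width: 0.265
```

The jaws hold at width 0.265 (22.5 mm), so the strip is gripped. Next I'll work out the pull vector.

```bash
python3 -c "
from h import *
s=get_state();Q=R.from_rotvec(s['ee_rot']);print(Q.inv().apply(np.array([-.097,.9953,0])*.15),Q.as_matrix().round(4))"
```

```text
[ 2.71721272e-04 -1.50002034e-01  1.24729680e-04] [[ 9.951e-01  9.880e-02 -5.800e-03]
 [ 9.880e-02 -9.951e-01  3.000e-04]
 [-5.800e-03 -8.000e-04 -1.000e+00]]
```

```bash
python3 -m creep '[0,-0.003,0,0,0,0,0,-0.008,0,0,0,0,0,-0.014,0,0,0,0,0,-0.02,0,0,0,0,0,-0.026,0,0,0,0,0,-0.032,0,0,0,0,0,-0.038,0,0,0,0,0,-0.044,0,0,0,0,0,-0.049,0,0,0,0,0,-0.05,0,0,0,0]'
python3 - <<'E'
from h import *
snap("side","side8.png");snap("top","top8.png")
a=cv2.resize(cv2.imread("pics/side8.png")[140:260,210:350],None,fx=2.8,fy=2.8)
b=cv2.resize(cv2.imread("pics/top8.png")[130:250,150:290],None,fx=2.8,fy=2.8)
cv2.imwrite("pics/c8.png",np.hstack([a,b]))
E
```

```text
t: 8.42
ee_pos: [0.5828, 0.1712, -0.0355]
ee_rot: [3.135, 0.158, -0.009]
wrist_force: [0.6, -6.9, 2.8]
grip_width: 0.266
```

View pics/c8.png

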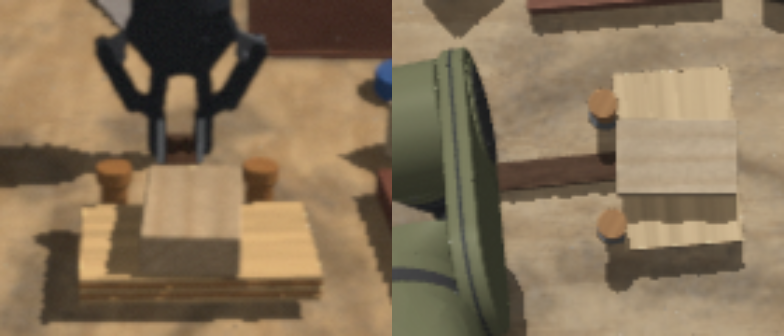

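The strip is sliding out in the grip while the panel and block stay in place behind the dogs. I'll pull the remaining 100 mm.

```bash
python3 -m creep '[0,-0.003,0,0,0,0,0,-0.008,0,0,0,0,0,-0.014,0,0,0,0,0,-0.02,0,0,0,0,0,-0.026,0,0,0,0,0,-0.032,0,0,0,0,0,-0.038,0,0,0,0,0,-0.044,0,0,0,0,0,-0.049,0,0,0,0,0,-0.05,0,0,0,0]'
python3 -m creep '[0,-0.004,0,0,0,0,0,-0.01,0,0,0,0,0,-0.018,0,0,0,0,0,-0.026,0,0,0,0,0,-0.034,0,0,0,0,0,-0.042,0,0,0,0,0,-0.05,0,0,0,0,0,-0.054,0,0,0,0,0,-0.055,0,0,0,0,0,-0.055,0,0,0,0]'
python3 - <<'E'
from h import *
snap("side","side9.png");snap("top","top9.png")
a=cv2.resize(cv2.imread("pics/side9.png")[120:260,210:350],None,fx=2.8,fy=2.8)
b=cv2.resize(cv2.imread("pics/top9.png")[120:260,150:290],None,fx=2.8,fy=2.8)
cv2.imwrite("pics/c9.png",np.hstack([a,b]))
E
```

```text
t: 9.35
ee_pos: [0.5777, 0.2221, -0.0354]
ee_rot: [3.136, 0.159, -0.009]
wrist_force: [-0.2, -2.0, 4.3]
grip_width: 0.266
t: 10.18
ee_pos: [0.572, 0.2778, -0.0354]
ee_rot: [3.137, 0.159, -0.009]
wrist_force: [-1.1, 1.6, 3.5]
grip_width: 0.262
```

View pics/c9.png

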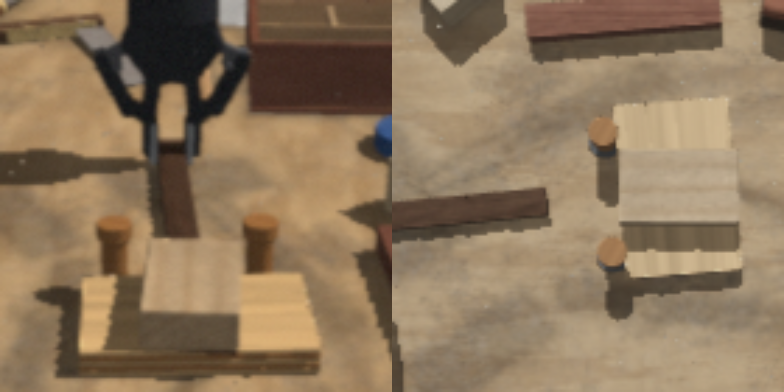

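The strip is fully clear (inner end at top px about (205,187), dogs at about 225), and the panel has dropped flat with the block on it. I'll release and retreat.

```bash
python3 -m creep '[0,0,0,0,0,0,0,0,0,0,0,0,0,0,0,0,0,0,0,0,0,0,0,0]' 45; python3 -m creep '[0,0,-0.005,0,0,0,0,0,-0.015,0,0,0,0,0,-0.03,0,0,0,0,0,-0.055,0,0,0,0,0,-0.08,0,0,0,0,0,-0.11,0,0,0,0,0,-0.14,0,0,0,0,0,-0.17,0,0,0,0,0,-0.2,0,0,0,0,0,-0.2,0,0,0]'; python3 -m creep '[0,-0.03,0,0,0,0,0,-0.06,0,0,0,0,0,-0.09,0,0,0,0,0,-0.12,0,0,0,0,0,-0.15,0,0,0,0,0,-0.18,0,0,0,0,0,-0.21,0,0,0,0,0,-0.24,0,0,0,0,0,-0.24,0,0,0,0]'
python3 - <<'E'
from h import *
snap("side","side10.png");snap("top","top10.png")
for c in("top","side"):
    for t in("strip","panel","sanding_block"): print(c,t,spot_in(t,c)[:1],place_of(t,c)[:1])
a=cv2.resize(cv2.imread("pics/side10.png")[120:260,210:350],None,fx=2.8,fy=2.8)
b=cv2.resize(cv2.imread("pics/top10.png")[120:260,130:270],None,fx=2.8,fy=2.8)
cv2.imwrite("pics/c10.png",np.hstack([a,b]))
E
```

```text
t: 10.62
ee_pos: [0.5716, 0.2771, -0.0361]
ee_rot: [3.137, 0.158, -0.01]
wrist_force: [0.6, -1.4, -0.2]
grip_width: 0.454
t: 11.45
ee_pos: [0.5773, 0.2789, 0.1749]
ee_rot: [-3.133, -0.158, -0.013]
wrist_force: [0.8, 1.2, 0.1]
grip_width: 0.448
t: 12.2
ee_pos: [0.5516, 0.5226, 0.177]
ee_rot: [-3.13, -0.164, -0.015]
wrist_force: [0.4, -1.4, -0.1]
grip_width: 0.45
top strip [{'box': [163.8, 195.3, 82.1, 24.0], 'score': 0.57}] [{'at': [166.2, 191.3], 'score': 0.88}]
top panel [{'box': [253.2, 186.9, 49.9, 62.1], 'score': 0.91}] [{'at': [250.1, 185.7], 'score': 0.88}]
top sanding_block [{'box': [252.8, 187.1, 46.7, 23.4], 'score': 0.87}] [{'at': [249.5, 190.6], 'score': 0.64}]
side strip [{'box': [272.6, 186.4, 10.9, 33.4], 'score': 0.64}] [{'at': [272.5, 189.8], 'score': 0.83}]
side panel [{'box': [281.8, 237.1, 89.4, 43.3], 'score': 0.9}] []
side sanding_block [] [{'at': [279.9, 232.5], 'score': 0.84}]
```

View pics/c10.png

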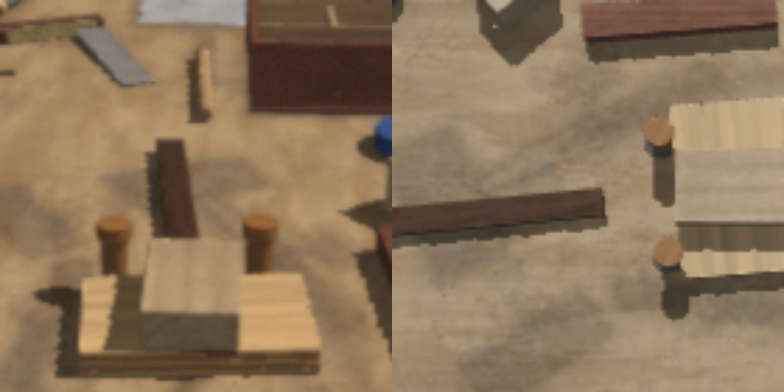

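The strip lies flat and free, with its inner end at about y = 0.10, about 40 mm past the dog heads. The panel is flat behind the dogs, with the block on it. I'll hand it in.

```bash
python3 -c "
from cell import *
print(finish_job(),get_state()['t'])"
```

```text
the job is handed in; nothing more can be done
the job is handed in; nothing more can be done
```

I gripped the strip by its free end, drew it out 155 mm along its own axis, released it and moved the arm clear. The job was handed in at about 12.5 s.

- **Strip:** In the last pictures it lies flat on the free side. Its inner end is at about y = 0.10 m, about 40 mm past the dog heads.
- **Pile:** The panel has dropped flat on the bench where it stood, behind the dogs, with the sanding block still on it.
- **Forces:** The wrist force readings stayed under about 10 N in every call.

Two things disagreed along the way:

- **Finger height:** The real finger tips stood roughly 33–35 mm above the reported TCP. I went down by camera and force instead, to a reported TCP height of about -0.036 m.
- **Cameras:** The side camera put things about 3–5 mm further along x than the top camera. I centred the jaws between the two, and the grip held.

In the final check the networks missed the panel's origin and the block's box in the side view. The pictures themselves showed both clearly.

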